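# Put away rock blanks and microscope optics after a session

## Task

Clear up after the microscope session: first put the two sawn rock blanks into the steel tray with the two oblong bays, one in each bay, lying as they lie now. Only when both rocks are put away move the optics: stand the two objectives upright in the grey tray with the two square bays, one in each bay, and stand the eyepiece upright in the round grey dish. Lower the optics gently into place, never let them drop, and leave everything at rest on the floor of its bay.

Things in the scene. Friction and masses are not known exactly. Their poses are not given: they have to be found in the camera images.
- rock_long: Long rock blank: sawn block of grey stone with flat faces, 40 (x) by 26 (y) by 30 (z) mm, about 80 g. Origin: centre of its underside. Starts on the table with z up, at any yaw. Like all the things to sort, it has at least 50 mm from its centre to the nearest neighbour's side or tray wall; nothing lying among the things and trays is taller than 65 mm.
- rock_short: Short rock blank: sawn block of reddish-brown stone, 32 (x) by 26 (y) by 30 (z) mm, about 65 g. Origin: centre of its underside. Starts on the table with z up, at any yaw.
- objective_long: Long microscope objective: steel cylinder of 26 mm diameter, standing upright, nose up; straight from 3 to 46 mm above its foot, then tapering to a 10 mm nose at 60 mm; about 130 g. Origin: centre of its underside; z along its axis, up.
- objective_short: Short microscope objective: steel cylinder of 26 mm diameter, standing upright, nose up; straight from 3 to 34 mm above its foot, then tapering to a 10 mm nose at 44 mm; about 100 g. Origin: centre of its underside; z along its axis, up.
- eyepiece: Microscope eyepiece, 48 mm tall, standing upright: steel-sleeved foot of 35 mm diameter up to 20 mm, black head of 38 mm diameter from 22 to 44 mm, flat glass on top; about 90 g. Origin: centre of its underside; z along its axis, up.
- rock_tray: Steel tray for the rocks, 52 (x) by 129 (y) mm outside, walls 10 mm high over the table and 3 mm thick, floor 3 mm above the table. Two oblong bays side by side along its y, each 46 (x) by 60 (y) mm inside, their centres at y = +31.5 and -31.5 mm of the tray, x = 0. A rock fits with its long side along the tray's y. Its place on the table varies, it never moves during the job. Origin: centre of its underside, on the table; z up.
- objective_tray: Grey plastic tray for the objectives, 52 (x) by 101 (y) mm outside, walls 10 mm high over the table and 3 mm thick, floor 3 mm above the table. Two square bays side by side along its y, each 46 by 46 mm inside, their centres at y = +24.5 and -24.5 mm of the tray, x = 0. Its place on the table varies, it never moves during the job. Origin: centre of its underside, on the table; z up.
- eyepiece_dish: Round grey plastic dish for the eyepiece, 68 mm outside diameter, 62 mm inside, wall 10 mm high over the table, floor 3 mm above the table. Its place on the table varies, it never moves during the job. Origin: centre of its underside, on the table; z up.

How it is judged:
On the way:
1. both rocks lie in the steel tray, one in each bay, let go and at rest ((((x of rock_long in the frame of rock_tray between -0.014 and 0.014 m and y of rock_long in the frame of rock_tray between 0.0125 and 0.0505 m and z of rock_long in the frame of rock_tray between -0.002 and 0.007 m and angle between rock_long's own z axis and vertical below 0.12 rad) and (x of rock_short in the frame of rock_tray between -0.014 and 0.014 m and y of rock_short in the frame of rock_tray between -0.0505 and -0.0125 m and z of rock_short in the frame of rock_tray between -0.002 and 0.007 m and angle between rock_short's own z axis and vertical below 0.12 rad)) or ((x of rock_long in the frame of rock_tray between -0.014 and 0.014 m and y of rock_long in the frame of rock_tray between -0.0505 and -0.0125 m and z of rock_long in the frame of rock_tray between -0.002 and 0.007 m and angle between rock_long's own z axis and vertical below 0.12 rad) and (x of rock_short in the frame of rock_tray between -0.014 and 0.014 m and y of rock_short in the frame of rock_tray between 0.0125 and 0.0505 m and z of rock_short in the frame of rock_tray between -0.002 and 0.007 m and angle between rock_short's own z axis and vertical below 0.12 rad))) and linear speed of each of rock_long, rock_short below 0.02 m/s and contact force between each of rock_long, rock_short and the fingers below 0.05 N), for 0.2 s.
At the end, for the whole second after the job is handed in: Each rock lies flat in its own bay of the steel tray, each objective stands in its own bay of the grey tray (any of the two), the eyepiece stands in the dish: all inside the walls, underside within 4 mm of the bay floor, tilted less than 0.12 rad, let go and at rest ((((x of rock_long in the frame of rock_tray between -0.014 and 0.014 m and y of rock_long in the frame of rock_tray between 0.0125 and 0.0505 m and z of rock_long in the frame of rock_tray between -0.002 and 0.007 m and angle between rock_long's own z axis and vertical below 0.12 rad) and (x of rock_short in the frame of rock_tray between -0.014 and 0.014 m and y of rock_short in the frame of rock_tray between -0.0505 and -0.0125 m and z of rock_short in the frame of rock_tray between -0.002 and 0.007 m and angle between rock_short's own z axis and vertical below 0.12 rad)) or ((x of rock_long in the frame of rock_tray between -0.014 and 0.014 m and y of rock_long in the frame of rock_tray between -0.0505 and -0.0125 m and z of rock_long in the frame of rock_tray between -0.002 and 0.007 m and angle between rock_long's own z axis and vertical below 0.12 rad) and (x of rock_short in the frame of rock_tray between -0.014 and 0.014 m and y of rock_short in the frame of rock_tray between 0.0125 and 0.0505 m and z of rock_short in the frame of rock_tray between -0.002 and 0.007 m and angle between rock_short's own z axis and vertical below 0.12 rad))) and (((x of objective_long in the frame of objective_tray between -0.013 and 0.013 m and y of objective_long in the frame of objective_tray between 0.0115 and 0.0375 m and z of objective_long in the frame of objective_tray between -0.002 and 0.007 m and angle between objective_long's own z axis and vertical below 0.12 rad) and (x of objective_short in the frame of objective_tray between -0.013 and 0.013 m and y of objective_short in the frame of objective_tray between -0.0375 and -0.0115 m and z of objective_short in the frame of objective_tray between -0.002 and 0.007 m and angle between objective_short's own z axis and vertical below 0.12 rad)) or ((x of objective_long in the frame of objective_tray between -0.013 and 0.013 m and y of objective_long in the frame of objective_tray between -0.0375 and -0.0115 m and z of objective_long in the frame of objective_tray between -0.002 and 0.007 m and angle between objective_long's own z axis and vertical below 0.12 rad) and (x of objective_short in the frame of objective_tray between -0.013 and 0.013 m and y of objective_short in the frame of objective_tray between 0.0115 and 0.0375 m and z of objective_short in the frame of objective_tray between -0.002 and 0.007 m and angle between objective_short's own z axis and vertical below 0.12 rad))) and horizontal distance between eyepiece and eyepiece_dish below 0.016 m and z of eyepiece in the frame of eyepiece_dish between -0.002 and 0.007 m and angle between eyepiece's own z axis and vertical below 0.12 rad and linear speed of each of rock_long, rock_short, objective_long, objective_short, eyepiece below 0.02 m/s); the robot touches nothing.
It fails at once if an objective or the eyepiece is moved (more than 40 mm) before both rocks are in their bays (distance of any of objective_long, objective_short, eyepiece from where it was at the start of the episode above 0.04 m and not (((x of rock_long in the frame of rock_tray between -0.02 and 0.02 m and y of rock_long in the frame of rock_tray between 0.0055 and 0.0575 m and z of rock_long in the frame of rock_tray between -0.002 and 0.02 m and angle between rock_long's own z axis and vertical below 0.6 rad) and (x of rock_short in the frame of rock_tray between -0.02 and 0.02 m and y of rock_short in the frame of rock_tray between -0.0575 and -0.0055 m and z of rock_short in the frame of rock_tray between -0.002 and 0.02 m and angle between rock_short's own z axis and vertical below 0.6 rad)) or ((x of rock_long in the frame of rock_tray between -0.02 and 0.02 m and y of rock_long in the frame of rock_tray between -0.0575 and -0.0055 m and z of rock_long in the frame of rock_tray between -0.002 and 0.02 m and angle between rock_long's own z axis and vertical below 0.6 rad) and (x of rock_short in the frame of rock_tray between -0.02 and 0.02 m and y of rock_short in the frame of rock_tray between 0.0055 and 0.0575 m and z of rock_short in the frame of rock_tray between -0.002 and 0.02 m and angle between rock_short's own z axis and vertical below 0.6 rad)))).
It fails at once if an objective or the eyepiece is dropped into place (comes down to the tray or dish floor faster than 0.55 m/s, as from a fall of more than about 15 mm) ((horizontal distance between objective_long and objective_tray below 0.05 m and z of objective_long in the frame of objective_tray below 0.02 m and linear speed of objective_long above 0.55 m/s) or (horizontal distance between objective_short and objective_tray below 0.05 m and z of objective_short in the frame of objective_tray below 0.02 m and linear speed of objective_short above 0.55 m/s) or (horizontal distance between eyepiece and eyepiece_dish below 0.034 m and z of eyepiece in the frame of eyepiece_dish below 0.02 m and linear speed of eyepiece above 0.55 m/s)).
It also fails if it takes over 134 s, if anything falls off the work surface, if the arm or the gripper's body presses on something with over 40 N, if the wrist force passes 120 N, or if a joint passes its speed limit or range.

## Robot

A 6-joint arm with a two-finger parallel gripper is mounted at the origin on the work surface. World frame = base frame: x ahead of the robot, y to its left, z up, the work surface at z = 0. Lengths are in m, angles in rad, forces in N, time in s.
With the tool pointing down it reaches from about 0.375 to 0.9 m from the base axis. Payload 3.1 kg.
Tool frame: the origin (TCP) lies where the fingers leave the gripper's body, on its centre line; the fingertips stand manip.tip_reach ahead of it and the grasp point (between the pads) lies 54 mm ahead of it (manip.tip_reach is the distance from the TCP to the fingertips, in m); z points along the fingers, y is the direction in which the jaws open and shut (so a half turn about z gives the same grasp; the last joint's range is limited). The gripper opens to 85 mm and grips with 20 to 120 N. Pads are 22 mm wide; open, the fingers measure 114 mm over their backs; the gripper's body (76 mm by 85 mm) begins 54 mm behind the grasp point. The pads swing forward as they close: fully open they stand 13 mm farther back than shut.
Start: joints at [1, 0.527, 1.433, -0, 1.181, -0.178], TCP at [0.239, 0.577, 0.304] pointing down, gripper open.
Joint ranges: [-3.08, 3.08], [-0.75, 2.2], [0.22, 2.44], [-1.43, 4.57], [0, 2.65], [-2.85, 2.85]. Speed limits (rad/s): [2.79, 2.79, 3.14, 3.14, 3.14, 3.14].

## Interface

Orientations are given as a unit quaternion [x, y, z, w].
In Python, from station import manip, cams, order gives the robot as it stands. The module is installed in compiled form; this text tells all that it offers.
- The arm moves only by the tool drive_tool, never from a script. Its arguments are lists of equal length, an entry for each row: "linear": the shift along the tool's x, y, z in mm, a list of three; "rot": the turn, a rotation vector about the tool's x, y, z in degrees, a list of three; "hand": the finger opening in mm, from 0 to 85.4. A call has 1 to 20 rows; each row shifts and turns the pose as measured when the row begins, along the tool's axes as they then stand; what a row does not reach is not made up. A row lasts 1/12 s, in which the tool goes at most 41.7 mm and 7.16 degrees, less where a joint would pass 70% of its speed; a pose out of reach is approached as far as the arm can. A call with a gripper value outside its range is refused whole. The fingers move at their own pace and stop on an object; "force" is the grip in N (left out, the last holds). Time passes only in rows, so rows that do not move let the fingers close. It gives the time, the measured TCP pose, the force and the opening at its end, in the units of the state.
- manip.sense(): the state, without advancing time (a new reading comes with each control period).
- cams.snapshot(name): name is "scene" or "top" or "wrist"; returns the picture (420x560x3 uint8, red, green, blue); there is no depth.
- cams.camera_model(name): a dict with "vfov" (degrees; the focal length in pixels is half the picture's height over the tangent of half this angle, whatever the lens; pixels are square), "cx", "cy" (the principal point, pixels), "rvec" (rotation vector, rad) and "tvec" (3), from world to camera coordinates, as OpenCV has them. Camera axes: x right, y down, z forward; pixel columns grow to the right and rows downward; lengths in m; the calibration is good to about 2 mm. A picture is of the moment at which its call begins: read the wrist's pose just before it. camera_model takes no time and is no camera call; for the wrist camera it gives the pose at the moment of the call.
- order.sign_off(): hands the job in, once; it reports no verdict.
Trained networks look in the newest picture that a camera, given by its name, has taken for a name from the list of things; names that differ only in an ending like _2 or _b are one class to them, and where a whole thing is asked for, a point or a joint stands for the part that bears it (a point fixed in the world has none). Each returns a list of dicts, best first, with "score" (0 to 1); they miss things now and then, are a little off and sometimes report something else, mostly with a low value. They report only what shows in the picture. A call takes as long as a camera call.
- cams.regions_of(label, camera): "pixels" (420x560 bool, what is visible of it) and "rect" ([left, top, right, bottom] in pixels, round what is visible of it).
- cams.spot_point(label, camera): "at" ([column, row] in pixels: a listed point, or the origin of a listed thing).
The state is a dict: "t": time; "q": joint angles; "qd": joint speeds; "tau": joint torques, N m; "tcp_pos": TCP position; "tool_rot": TCP orientation; "force": force on the tool from outside, world axes, zero at the start; "ft_torque": the same for the moment, N m; "finger_gap": opening from 0.0 (shut) to 1.0 (fully open).
Only numpy, scipy, OpenCV 4.12 (cv2) and the standard library are available. Lean on these libraries where they do the work, as an engineer would, in place of code of your own. Each camera call takes 0.05 s, during which the arm holds its last target. There are 200 camera calls.

## Working session

There is one attempt and no reset: what is moved stays moved. The work goes in short steps, Python scripts to look and compute and a tool call to move; the robot and the scene stay as the last step left them, time stands still between calls to the robot, and variables do not carry over. Pictures are saved under pics/ and viewed, about 12 in all and at most 16, crops included, and the job is handed in when it is done.

Besides the shell and the picture viewer there is one more tool, called as a command line: name --argument value ..., lists and objects as JSON in quotes. drive_tool: Moves the arm, as the interface text tells. Its arguments: {"type":"object","properties":{"linear":{"type":"array","items":{"type":"array","items":{"type":"number"}}},"rot":{"type":"array","items":{"type":"array","items":{"type":"number"}}},"hand":{"type":"array","items":{"type":"number"}},"force":{"type":"number"}},"required":["linear","rot","hand"]}

```bash
mkdir -p pics
cat > h.py <<'E'
import numpy as np, cv2
from station import manip, cams, order
from scipy.spatial.transform import Rotation as R
def cam(n):
    m=cams.camera_model(n); f=210/np.tan(np.radians(m["vfov"])/2)
    return m,np.array([[f,0,m["cx"]],[0,f,m["cy"]],[0,0,1.]]),cv2.Rodrigues(np.array(m["rvec"],float))[0],np.array(m["tvec"],float)
def toplane(c,px,z):
    m,K,Rm,t=c; px=np.atleast_2d(np.array(px,float))
    d=(np.linalg.inv(K)@np.c_[px,np.ones(len(px))].T).T@Rm
    o=-Rm.T@t
    return (o+d*((z-o[2])/d[:,2:3]))[:,:2]
def proj(c,P):
    m,K,Rm,t=c; P=np.atleast_2d(P)@Rm.T+t; p=P@K.T; return p[:,:2]/p[:,2:]
def save(n,img): cv2.imwrite("pics/"+n+".png",cv2.cvtColor(img,cv2.COLOR_RGB2BGR))
E
python3 - <<'E'
from h import *
print(manip.tip_reach, manip.sense())
for n in ("top","scene"):
    im=cams.snapshot(n); save(n+"0",im); print(n,cams.camera_model(n))
    if n=="top":
        c=cam(n)
        for l in "rock_long rock_short objective_long objective_short eyepiece rock_tray objective_tray eyepiece_dish".split():
            r=cams.spot_point(l,n); g=cams.regions_of(l,n)
            print(l,[(np.round(x["at"]),round(x["score"],2),toplane(c,x["at"],0).round(4)) for x in r[:2]],[(np.round(x["rect"]),round(x["score"],2)) for x in g[:2]])
            if g: np.save("m_"+l+".npy",g[0]["pixels"])
E
```

```text
0.0726 {'t': 0.0, 'q': array([ 9.99491311e-01,  5.28494966e-01,  1.43393742e+00,  1.82526766e-05,
        1.18137817e+00, -1.78487386e-01]), 'qd': array([-0.00273597,  0.00165707,  0.00153153,  0.00073782,  0.00322907,
       -0.0001939 ]), 'tau': array([-1.03140967e-03, -4.42346156e+01, -1.78023791e+01, -2.57757329e-04,
        8.41792789e-03,  9.87333522e-06]), 'tcp_pos': array([0.23889381, 0.57692405, 0.30290457]), 'tool_rot': array([ 1.95151744e-01,  9.80772434e-01, -1.02884095e-03, -4.13924896e-04]), 'force': array([-0.7301036 ,  0.067871  , -0.79911525]), 'ft_torque': array([-0.00174732, -0.00526682,  0.0135293 ]), 'finger_gap': 0.9991110105467272}
top {'vfov': 47.34433986387959, 'cx': 274.09372205881607, 'cy': 210.99356402260636, 'rvec': array([ 2.1071846 , -2.11880763,  0.20938875]), 'tvec': array([0.00772993, 0.54678984, 0.93817258])}
rock_long [(array([321., 247.]), 0.78, array([[ 0.4787, -0.0961]]))] [(array([311., 232., 332., 254.]), 0.56), (array([152., 262., 175., 280.]), 0.54)]
rock_short [(array([376., 274.]), 0.63, array([[ 0.4199, -0.2121]]))] [(array([368., 265., 3
[... 275 characters left out ...]
8, -0.3216]]))] [(array([421., 245., 438., 261.]), 0.58)]
eyepiece [(array([166., 272.]), 0.85, array([[0.4268, 0.2371]]))] [(array([151., 264., 178., 286.]), 0.65)]
rock_tray [(array([378., 181.]), 0.56, array([[ 0.6249, -0.227 ]]))] [(array([348., 165., 409., 203.]), 0.65)]
objective_tray [(array([162., 179.]), 0.77, array([[0.6317, 0.2536]]))] [(array([140., 168., 189., 193.]), 0.84)]
eyepiece_dish [(array([280., 172.]), 0.84, array([[ 0.6464, -0.0084]]))] [(array([267., 157., 298., 185.]), 0.66)]
scene {'vfov': 42.5504144198726, 'cx': 283.5698522968737, 'cy': 212.6062178775653, 'rvec': array([ 2.05082404,  1.11278578, -0.49026604]), 'tvec': array([-0.31761767, -0.26443703,  1.37640548])}
```

Run:
```python
import cv2
a=cv2.imread("pics/top0.png")[130:310,80:460]
cv2.imwrite("pics/top0c.png",cv2.resize(a,None,fx=2.1,fy=2.1,interpolation=cv2.INTER_CUBIC))
```

```text
(no output)
```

View pics/top0c.png

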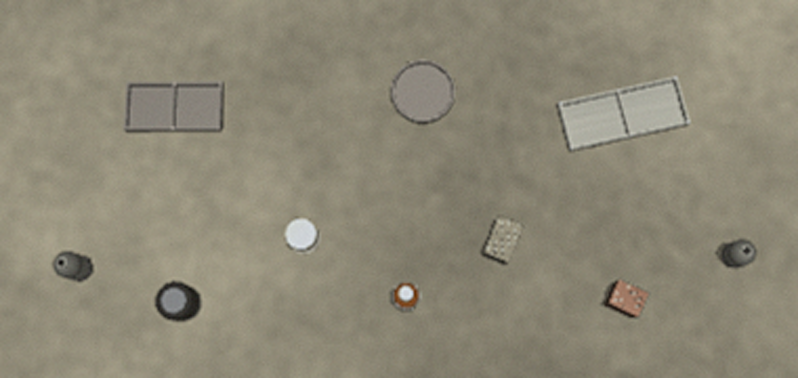

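View pics/scene0.png

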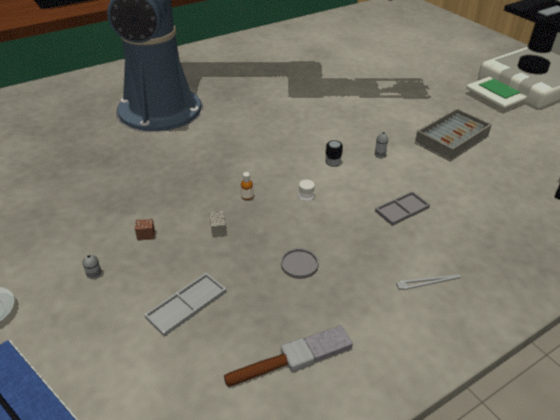

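The top view shows the long objective at about (114,256), the eyepiece at (165,273), the long rock at (319,244), the short rock at (379,272) and the short objective at (431,250). The trays are along row ~180, and the white jar and brown bottle are distractors. Next I'll get metric estimates.

```bash
cat >> h.py <<'E'
def rect(c,mask,z):
    cs,_=cv2.findContours(mask.astype(np.uint8),cv2.RETR_EXTERNAL,cv2.CHAIN_APPROX_NONE)
    k=max(cs,key=cv2.contourArea)[:,0]
    (x,y),(w,h),a=cv2.minAreaRect((toplane(c,k,z)*1000).astype(np.float32))
    if w<h: w,h,a=h,w,a+90
    return np.round([x,y,w,h,(a+90)%180-90],1)   # mm, long-side direction deg
def state():
    s=manip.sense(); r=R.from_quat(s["tool_rot"]); return s,r
def go(x,y,z,yaw=None):
    """yaw: world angle (deg) of the tool y (jaw) axis, mod 180; keeps tool down. prints total tool shift and rotvec"""
    s,r=state(); M=r.as_matrix()
    cur=np.degrees(np.arctan2(M[1,1],M[0,1]))
    yaw=cur if yaw is None else yaw
    best=None
    for k in (-2,-1,0,1,2):
        d=yaw+180*k-cur
        if abs(d)<abs(best if best is not None else 999): best=d
    a=np.radians(cur+best); Y=np.array([np.cos(a),np.sin(a),0]); Z=np.array([0,0,-1.]); X=np.cross(Y,Z)
    T=np.c_[X,Y,Z]
    rv=R.from_matrix(M.T@T).as_rotvec(degrees=True)
    sh=M.T@(np.array([x,y,z])-s["tcp_pos"])*1000
    print("t%.2f pos %s jaw %.1f q6 %.2f"%(s["t"],s["tcp_pos"].round(4),cur,s["q"][5]),"shift",sh.round(1),"rot",rv.round(1),"gap",round(s["finger_gap"]*85.4,1))
    return sh,rv
E
python3 - <<'E'
from h import *
c=cam("top")
for l,z in (("rock_long",.03),("rock_short",.03),("rock_tray",.01),("objective_tray",.01),("eyepiece_dish",.01),("eyepiece",.02)):
    print(l,rect(c,np.load("m_%s.npy"%l),z))
print(toplane(c,[(114,256),(431,250),(111,254),(435,248)],.02), toplane(c,[[111,254],[435,249]],.05))
cw=cam("wrist"); s,r=state(); print("camera centre in tool",r.as_matrix().T@(-cw[2].T@cw[3]-s["tcp_pos"]), "axes cam z in tool",r.as_matrix().T@cw[2][2],"cam x in tool",r.as_matrix().T@cw[2][0],cw[0]["vfov"])
print(r.as_matrix().round(3))
go(.485,-.095,.25,0)
E
```

```text
rock_long [482.8 -89.4  44.1  27.5 -23.8]
rock_short [ 422.5 -210.7   36.3   31.5   67.6]
rock_tray [ 616.7 -221.2  131.3   55.5  -76.3]
objective_tray [628.6 250.2 102.4  52.5  89.6]
eyepiece_dish [ 6.43e+02 -1.19e+01  6.64e+01  6.41e+01 -4.00e-01]
eyepiece [423.2 236.2  42.5  41.2 -69.6]
[[ 0.45906344  0.34360168]
 [ 0.46804017 -0.32594393]
 [ 0.46333585  0.3502201 ]
 [ 0.47223368 -0.33468012]] [[ 0.45988731  0.33982795]
 [ 0.46646236 -0.32455676]]
camera centre in tool [ 0.08338766  0.00064523 -0.06990064] axes cam z in tool [-3.24312296e-01  3.16939031e-04  9.45950017e-01] cam x in tool [-3.97600101e-04  9.99999810e-01 -4.71362719e-04] 62.71249170165519
[[-0.924  0.383  0.   ]
 [ 0.383  0.924  0.   ]
 [-0.     0.    -1.   ]]
t0.90 pos [0.2392 0.5774 0.3039] jaw 67.5 q6 -0.18 shift [-484.5 -527.1   53.9] rot [ 0.  -0.  67.5] gap 85.4
```

drive_tool --linear '[[-24,-26,5.2],[-24,-26,5.2],[-24,-26,5.2],[-24,-26,5.2],[-24,-26,5.2],[-24,-26,5.2],[-24,-26,5.2],[-24,-26,5.2],[-24,-26,5.2],[-24,-26,5.2],[-24,-26,5.2],[-24,-26,5.2],[-24,-26,5.2],[-24,-26,5.2],[-24,-26,5.2],[-24,-26,5.2],[-24,-26,5.2],[-24,-26,5.2],[-24,-26,5.2],[-24,-26,5.2]]' --rot '[[0,0,0],[0,0,0],[0,0,0],[0,0,0],[0,0,0],[0,0,0],[0,0,0],[0,0,0],[0,0,0],[0,0,0],[0,0,0],[0,0,0],[0,0,0],[0,0,0],[0,0,0],[0,0,0],[0,0,0],[0,0,0],[0,0,0],[0,0,0]]' --hand '[60,60,60,60,60,60,60,60,60,60,60,60,60,60,60,60,60,60,60,60]'

```text
t: 2.57
tcp_pos: [0.5009, -0.1057, 0.1965]
tool_rot: [0.189, 0.982, 0.009, 0.009]
force: [1.1, 0.1, 0.3]
finger_gap: 0.702
```

```bash
cat >> h.py <<'E'
def look(name,labels,z,show=False):
    im=cams.snapshot("wrist"); c=cam("wrist"); save(name,im); out={}
    for l in labels:
        for x in cams.spot_point(l,"wrist")[:2]: print(l,"spot",np.round(x["at"]),round(x["score"],2),toplane(c,x["at"],0).round(4)*1000)
        for x in cams.regions_of(l,"wrist")[:2]: print(l,"region",np.round(x["rect"]),round(x["score"],2),"area",x["pixels"].sum(),"rect@z",z,rect(c,x["pixels"],z)); out.setdefault(l,x["pixels"])
    return im,c,out
E
python3 - <<'E'
from h import *
go(.485,-.09,.2,66)
im,c,o=look("w1",["rock_long","rock_short"],.03)
E
```

```text
t2.57 pos [ 0.5009 -0.1057  0.1965] jaw 68.3 q6 -1.65 shift [20.6  8.8 -3.6] rot [1.2 0.8 2.3] gap 60.0
rock_long spot [285. 172.] 0.78 [[490.8 -97.5]]
rock_long region [266. 148. 307. 206.] 0.84 area 2289 rect@z 0.03 [487.1 -96.2  44.8  26.6 -23.1]
rock_short spot [111. 160.] 0.6 [[ 431.2 -217.7]]
rock_short region [ 64. 143. 128. 186.] 0.73 area 2616 rect@z 0.03 [ 429.3 -212.5   43.1   31.    63.5]
```

View pics/w1.png

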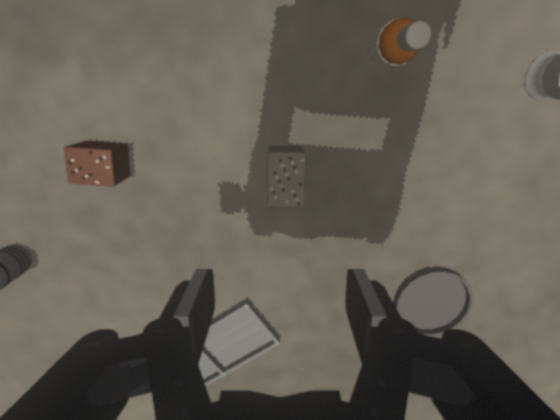

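The wrist picture shows the long rock at (285,178), with its far side face as a dark strip at the top, and the short rock at (97,164). The rock tray and dish show partly behind the fingers. I'll fit projected solid models to the masks to get accurate poses.

```bash
cat >> h.py <<'E'
from scipy.optimize import minimize
def box(a,b,h): return np.array([[x,y,z] for x in(-a/2,a/2) for y in(-b/2,b/2) for z in(0,h)])/1000
def cyl(*rz):
    t=np.linspace(0,2*np.pi,40,endpoint=False)
    return np.concatenate([np.c_[r*np.cos(t),r*np.sin(t),0*t+z] for r,z in rz])/1000
MOD=dict(rock_long=box(40,26,30),rock_short=box(32,26,30),rock_tray=box(52,129,10),objective_tray=box(52,101,10),
 objective_long=cyl((13,0),(13,46),(5,60)),objective_short=cyl((13,0),(13,34),(5,44)),eyepiece=cyl((17.5,0),(19,22),(19,44),(17,48)),eyepiece_dish=cyl((34,0),(34,10)))
def fit(c,l,mask,x0,yaw0=0):
    S=4; big=cv2.resize(mask.astype(np.uint8),None,fx=S,fy=S,interpolation=cv2.INTER_LINEAR)
    big=cv2.resize(mask.astype(np.float32),None,fx=S,fy=S,interpolation=cv2.INTER_CUBIC)>.5
    def cost(p):
        a=np.radians(p[2]*3); Rz=np.array([[np.cos(a),-np.sin(a),0],[np.sin(a),np.cos(a),0],[0,0,1]])
        P=MOD[l]@Rz.T+[p[0]/1000,p[1]/1000,0]
        px=(proj(c,P)+.5)*S-.5
        h=cv2.convexHull(np.round(px*16).astype(np.int32))
        im=np.zeros(big.shape,np.uint8); cv2.fillConvexPoly(im,h,1,shift=4); im=im>0
        return 1-(im&big).sum()/(im|big).sum()
    best=None
    for y in ([yaw0,yaw0+90] if "rock_short"==l else [yaw0]):
        s0=np.array([x0[0],x0[1],y/3])
        r=minimize(cost,s0,method="Nelder-Mead",options=dict(initial_simplex=np.array([s0,s0+[4,0,0],s0+[0,4,0],s0+[0,0,3]]),xatol=.05,fatol=1e-4))
        print(l,"fit xy mm",r.x[:2].round(1),"yaw",round(r.x[2]*3,1),"1-IoU",round(r.fun,3))
E
python3 - <<'E'
from h import *
im,c,o=look("w1b",["rock_long","rock_short"],.03)
for l,y in (("rock_long",-23),("rock_short",-25)): fit(c,l,o[l],rect(c,o[l],.02)[:2],y)
c=cam("top")
for l,y in (("rock_long",-23),("rock_short",-25),("rock_tray",13),("objective_tray",0),("eyepiece_dish",0),("eyepiece",0),("objective_short",0)):
    m=np.load("m_%s.npy"%l); fit(c,l,m,rect(c,m,.02)[:2],y)
go(.490,-.097,.1,67)
E
```

```text
rock_long spot [284. 176.] 0.74 [[485.6 -88.3]]
rock_long region [267. 153. 302. 208.] 0.67 area 2223 rect@z 0.03 [480.7 -87.9  43.6  25.8 -22.5]
rock_short spot [107. 163.] 0.61 [[ 424.6 -211.3]]
rock_short region [ 62. 144. 127. 187.] 0.71 area 2682 rect@z 0.03 [ 423.5 -204.2   43.4   31.2   63.9]
rock_long fit xy mm [483.1 -89.1] yaw -22.7 1-IoU 0.039
rock_short fit xy mm [ 423.5 -211.2] yaw -13.5 1-IoU 0.178
rock_short fit xy mm [ 423.5 -210.6] yaw 64.0 1-IoU 0.038
rock_long fit xy mm [484.4 -90.9] yaw -22.7 1-IoU 0.062
rock_short fit xy mm [ 423.7 -213.4] yaw -9.1 1-IoU 0.197
rock_short fit xy mm [ 423.7 -213.5] yaw 64.1 1-IoU 0.067
rock_tray fit xy mm [ 618.1 -222. ] yaw 12.7 1-IoU 0.049
objective_tray fit xy mm [629.8 251.5] yaw -0.4 1-IoU 0.031
eyepiece_dish fit xy mm [644.1 -11.4] yaw 0.3 1-IoU 0.068
eyepiece fit xy mm [421.4 234.2] yaw 4.3 1-IoU 0.083
objective_short fit xy mm [ 468.1 -327. ] yaw 2.0 1-IoU 0.128
t3.07 pos [ 0.5    -0.1023  0.1968] jaw 68.4 q6 -1.65 shift [12.5 -0.7 96.7] rot [1.2 0.8 1.4] gap 60.0
```

drive_tool --linear '[[10,3,5],[10,2.5,20],[0,0,30],[0,0,30],[0,0,0],[0,0,0]]' --rot '[[1.2,0.8,1.1],[0,0,0],[0,0,0],[0,0,0],[0,0,0],[0,0,0]]' --hand '[60,60,60,60,60,60]'

```text
t: 3.57
tcp_pos: [0.4854, -0.0854, 0.1129]
tool_rot: [0.193, 0.981, -0.001, 0.004]
force: [0.6, -1.1, -0.2]
finger_gap: 0.704
```

```bash
sed -i 's/im=cams.snapshot("wrist"); c=cam("wrist")/c=cam("wrist"); im=cams.snapshot("wrist")/' h.py
python3 - <<'E'
from h import *
go(.4837,-.0898,.080,67.3)
E
```

```text
t3.57 pos [ 0.4854 -0.0854  0.1129] jaw 67.7 q6 -1.58 shift [ 0.2 -4.7 32.9] rot [-0.1  0.5  0.4] gap 60.1
```

drive_tool --linear '[[0,-4.5,5],[0,0,14],[0,0,12],[0,0,2],[0,0,0],[0,0,0],[0,0,0],[0,0,0],[0,0,0]]' --rot '[[0,0.5,0.4],[0,0,0],[0,0,0],[0,0,0],[0,0,0],[0,0,0],[0,0,0],[0,0,0],[0,0,0]]' --hand '[60,60,60,60,60,20,15,15,15]' --force 50

```text
t: 4.32
tcp_pos: [0.4889, -0.0918, 0.089]
tool_rot: [0.196, 0.981, -0.002, 0.008]
force: [0.6, -0.1, -1.0]
finger_gap: 0.291
```

drive_tool --linear '[[0,0,0],[0,0,0],[0,0,0]]' --rot '[[0,0,0],[0,0,0],[0,0,0]]' --hand '[15,15,15]'

```text
t: 4.57
tcp_pos: [0.4891, -0.092, 0.0899]
tool_rot: [0.196, 0.981, -0.003, 0.008]
force: [-0.8, -0.9, -0.6]
finger_gap: 0.29
```

Closed on the rock (24.8 mm), but about 9 mm too high because of drift. I'll open and go lower before lifting.

drive_tool --linear '[[0,0,0],[0,0,0],[0,0,0],[0,0,0],[5,0,4],[1,0,5],[0,0,4]]' --rot '[[0,0,0],[0,0,0],[0,0,0],[0,0,0],[0,0.9,0],[0,0.2,0],[0,0,0]]' --hand '[60,60,60,60,60,60,60]'

```text
t: 5.15
tcp_pos: [0.4835, -0.0896, 0.0764]
tool_rot: [0.196, 0.981, -0.001, -0.001]
force: [-0.1, 0.7, 0.2]
finger_gap: 0.706
```

Run:
```python
from h import *
go(.4837,-.0898,.080,67.3)
print(manip.sense()["qd"].round(3))
```

```text
t5.15 pos [ 0.4835 -0.0896  0.0764] jaw 67.4 q6 -1.58 shift [-0.3 -0.1 -3.6] rot [-0.1 -0.1  0.1] gap 60.3
[ 0.001  0.105  0.016 -0.001 -0.106  0.002]
```

drive_tool --linear '[[0,0,-3],[0,0,0],[0,0,0],[0,0,0],[0,0,0],[0,0,0]]' --rot '[[0,0,0],[0,0,0],[0,0,0],[0,0,0],[0,0,0],[0,0,0]]' --hand '[15,15,15,15,15,15]'

```text
t: 5.65
tcp_pos: [0.4827, -0.0893, 0.0782]
tool_rot: [0.196, 0.981, -0.0, -0.003]
force: [-0.4, 0.6, -0.6]
finger_gap: 0.289
```

Run:
```python
from h import *
go(.618,-.222,.16,12.7)
```

```text
t5.65 pos [ 0.4827 -0.0893  0.0782] jaw 67.4 q6 -1.58 shift [-175.4  -70.7  -82.6] rot [-0.2 -0.2 54.7] gap 24.7
```

drive_tool --linear '[[0,0,-10],[0,0,-15],[0,0,-15],[0,0,-15],[0,0,-15],[0,0,-10],[0,0,0],[0,0,0]]' --rot '[[0,0,0],[0,0,7],[0,0,7],[0,0,7],[0,0,7],[0,0,7],[0,0,7],[0,0,7]]' --hand '[15,15,15,15,15,15,15,15]'

```text
t: 6.32
tcp_pos: [0.4823, -0.0889, 0.1657]
tool_rot: [0.594, 0.805, -0.002, -0.003]
force: [0.3, -0.5, -1.7]
finger_gap: 0.296
```

Run:
```python
from h import *
go(.611,-.191,.16,12.9)
```

```text
t6.32 pos [ 0.4823 -0.0889  0.1657] jaw 17.1 q6 -0.71 shift [-135.5   92.9    4.8] rot [-0.3 -0.1  4.2] gap 25.3
```

drive_tool --linear '[[-20,14,0],[-30,20,0],[-30,20,0],[-30,20,0],[-18,12,0],[0,0,0],[0,0,0]]' --rot '[[0,0,0],[0,0,0],[0,0,0],[0,0,0],[0,0,2],[0,0,1.4],[0,0,0]]' --hand '[15,15,15,15,15,15,15]'

```text
t: 6.9
tcp_pos: [0.6022, -0.1875, 0.1698]
tool_rot: [0.62, 0.785, -0.002, -0.004]
force: [-1.4, 0.3, -0.7]
finger_gap: 0.294
```

Run:
```python
from h import *
im,c,o=look("w2",["rock_tray"],.01)
if o: fit(c,"rock_tray",o["rock_tray"],(618,-222),12.7)
go(.611,-.191,.084,12.9)
```

```text
rock_tray region [257. 175. 333. 266.] 0.76 area 5298 rect@z 0.01 [ 611.3 -189.    70.4   52.4  -77.9]
rock_tray fit xy mm [ 617.9 -220.3] yaw 12.6 1-IoU 0.536
t7.05 pos [ 0.6008 -0.1861  0.1695] jaw 13.5 q6 -0.71 shift [-7.5  9.6 85.4] rot [-0.6 -0.3  0.6] gap 25.0
```

View pics/w2.png

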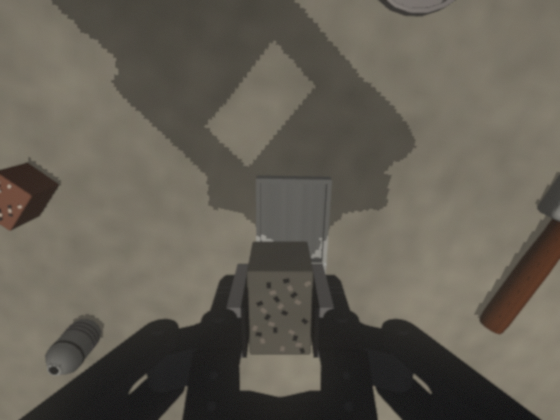

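drive_tool --linear '[[-3,5,5],[-3,4,20],[0,0,25],[0,0,15],[0,0,5],[0,0,0]]' --rot '[[-0.6,-0.3,0.6],[0,0,0],[0,0,0],[0,0,0],[0,0,0],[0,0,0]]' --hand '[15,15,15,15,15,15]'

```text
t: 7.55
tcp_pos: [0.6078, -0.1846, 0.0978]
tool_rot: [0.622, 0.783, 0.0, -0.001]
force: [0.4, -0.1, -0.6]
finger_gap: 0.29
```

Run:
```python
from h import *
go(.611,-.1895,.082,12.7)
```

```text
t7.55 pos [ 0.6078 -0.1846  0.0978] jaw 13.1 q6 -0.70 shift [-5.5  2.1 15.8] rot [-0.  -0.1  0.4] gap 24.8
```

drive_tool --linear '[[-5.5,2,0],[0,0,6],[0,0,6],[0,0,2.5],[0,0,0]]' --rot '[[0,0,0.4],[0,0,0],[0,0,0],[0,0,0],[0,0,0]]' --hand '[15,15,15,15,15]'

```text
t: 7.97
tcp_pos: [0.6118, -0.1895, 0.0845]
tool_rot: [0.625, 0.781, 0.001, 0.001]
force: [0.7, 0.2, -1.0]
finger_gap: 0.294
```

Run:
```python
from h import *
go(.611,-.1895,.082,12.7)
print(manip.sense()["force"])
```

```text
t7.97 pos [ 0.6118 -0.1895  0.0845] jaw 12.7 q6 -0.70 shift [ 0.2 -0.8  2.5] rot [ 0.1 -0.  -0. ] gap 25.1
[ 0.73131682  0.19017993 -1.00850548]
```

drive_tool --linear '[[0,0,2],[0,0,0],[0,0,-0.5],[0,0,-0.5],[0,0,-1],[0,0,-20],[0,0,-30],[0,0,-35],[0,0,-10],[0,0,0]]' --rot '[[0,0,0],[0,0,0],[0,0,0],[0,0,0],[0,0,0],[0,0,0],[0,0,0],[0,0,0],[0,0,0],[0,0,0]]' --hand '[15,60,60,60,60,60,60,60,60,60]'

```text
t: 8.8
tcp_pos: [0.6116, -0.1897, 0.1837]
tool_rot: [0.625, 0.781, 0.001, 0.0]
force: [-0.3, 0.3, -0.2]
finger_gap: 0.702
```

Run:
```python
from h import *
go(.4235,-.2115,.17,-26)
```

```text
t8.80 pos [ 0.6116 -0.1897  0.1837] jaw 12.6 q6 -0.70 shift [  19.9 -188.3   13.4] rot [ 0.1 -0.1 38.6] gap 60.0
```

drive_tool --linear '[[2,-20,0],[4,-36,0],[4,-36,0],[4,-36,0],[4,-36,0],[2,-22,0],[0,0,3],[0,0,3],[0,0,3],[0,0,3],[0,0,0],[0,0,0],[0,0,0]]' --rot '[[0,0,0],[0,0,0],[0,0,0],[0,0,0],[0,0,0],[0,0,0],[0,0,7],[0,0,7],[0,0,7],[0,0,7],[0,0,7],[0,0,4],[0,0,0]]' --hand '[60,60,60,60,60,60,60,60,60,60,60,60,60]'

```text
t: 9.88
tcp_pos: [0.414, -0.2072, 0.1629]
tool_rot: [0.854, 0.52, 0.001, -0.004]
force: [-1.0, 0.5, 0.1]
finger_gap: 0.7
```

Run:
```python
from h import *
im,c,o=look("w3",["rock_short"],.03)
if o: fit(c,"rock_short",o["rock_short"],(423.5,-211),-25)
go(.4235,-.2115,.08,-26)
```

```text
rock_short spot [294. 218.] 0.66 [[ 422.9 -211.5]]
rock_short region [275. 198. 316. 257.] 0.8 area 2378 rect@z 0.03 [ 425.1 -207.3   40.    26.1   64.6]
rock_short fit xy mm [ 423.5 -211.6] yaw -12.1 1-IoU 0.238
rock_short fit xy mm [ 423.4 -211.5] yaw 64.3 1-IoU 0.04
t10.03 pos [ 0.4143 -0.2073  0.1633] jaw -27.2 q6 -0.24 shift [-0.  10.5 83.2] rot [-0.3 -0.4 -1.2] gap 59.9
```

View pics/w3.png

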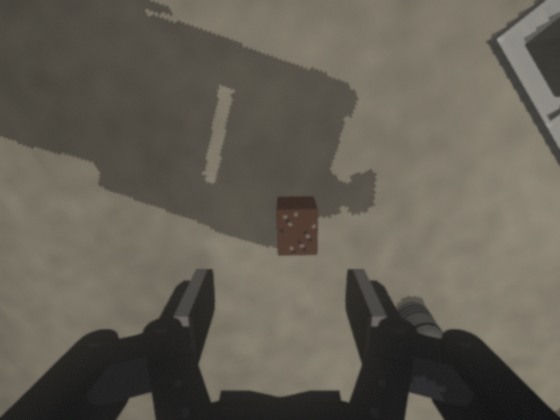

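The short rock is centred at (297,228), squarely aligned between the jaws. All measurements agree.

drive_tool --linear '[[0,6,5],[0,4.5,20],[0,0,25],[0,0,15],[0,0,3],[0,0,0]]' --rot '[[-0.3,-0.4,-1.4],[0,0,0],[0,0,0],[0,0,0],[0,0,0],[0,0,0]]' --hand '[60,60,60,60,60,60]'

```text
t: 10.53
tcp_pos: [0.4279, -0.2146, 0.0923]
tool_rot: [0.843, 0.537, 0.001, 0.005]
force: [-0.0, -1.0, 0.7]
finger_gap: 0.699
```

Run:
```python
from h import *
go(.4234,-.2115,.079,-25.7)
```

```text
t10.53 pos [ 0.4279 -0.2146  0.0923] jaw -25.0 q6 -0.26 shift [ 1.  -5.5 13.3] rot [0.6 0.3 0.7] gap 59.7
```

drive_tool --linear '[[1,-5,3],[0,0,6],[0,0,3],[0,0,0],[0,0,0],[0,0,0],[0,0,0],[0,0,0],[0,0,0]]' --rot '[[0.6,0.3,0.7],[0,0,0],[0,0,0],[0,0,0],[0,0,0],[0,0,0],[0,0,0],[0,0,0],[0,0,0]]' --hand '[60,60,60,15,15,15,15,15,15]'

```text
t: 11.28
tcp_pos: [0.4249, -0.2123, 0.0823]
tool_rot: [0.846, 0.533, 0.001, 0.002]
force: [-0.2, -0.3, -0.5]
finger_gap: 0.29
```

Run:
```python
from h import *
go(.625,-.251,.16,12.7)
```

```text
t11.28 pos [ 0.4249 -0.2123  0.0823] jaw -25.6 q6 -0.25 shift [ 51.5 197.5 -76.8] rot [  0.2   0.1 -38.3] gap 24.8
```

drive_tool --linear '[[0,0,-10],[0,0,-18],[0,0,-18],[0,0,-18],[0,0,-18],[0,0,0],[-7,16,0],[-15,36,0],[-15,36,0],[-15,36,0],[-15,36,0],[-10,20,0],[0,0,0],[0,0,0]]' --rot '[[0,0,0],[0,0,-7],[0,0,-7],[0,0,-7],[0,0,-7],[0,0,-7],[0,0,-3],[0,0,0],[0,0,0],[0,0,0],[0,0,0],[0,0,0],[0,0,0],[0,0,0]]' --hand '[15,15,15,15,15,15,15,15,15,15,15,15,15,15]'

```text
t: 12.45
tcp_pos: [0.6209, -0.2419, 0.1765]
tool_rot: [0.617, 0.787, 0.001, -0.0]
force: [-0.8, 0.5, -0.4]
finger_gap: 0.298
```

Run:
```python
from h import *
go(.625,-.251,.087,12.7)
```

```text
t12.45 pos [ 0.6209 -0.2419  0.1765] jaw 13.7 q6 -0.78 shift [-9.9  1.7 89.5] rot [ 0.1 -0.1  1. ] gap 25.4
```

drive_tool --linear '[[-5,1,5],[-5,1,20],[0,0,25],[0,0,20],[0,0,5],[0,0,0],[0,0,0]]' --rot '[[0,0,1],[0,0,0],[0,0,0],[0,0,0],[0,0,0],[0,0,0],[0,0,0]]' --hand '[15,15,15,15,15,15,15]'

```text
t: 13.03
tcp_pos: [0.6176, -0.251, 0.1005]
tool_rot: [0.627, 0.779, -0.0, -0.004]
force: [-0.3, 0.6, -0.5]
finger_gap: 0.294
```

Run:
```python
from h import *
go(.625,-.251,.086,12.7)
```

```text
t13.03 pos [ 0.6176 -0.251   0.1005] jaw 12.3 q6 -0.77 shift [-1.7  7.3 14.4] rot [-0.3 -0.4 -0.4] gap 25.1
```

drive_tool --linear '[[-1.5,7,0],[0,0,6],[0,0,6],[0,0,1.5],[0,0,0]]' --rot '[[-0.3,-0.4,-0.4],[0,0,0],[0,0,0],[0,0,0],[0,0,0]]' --hand '[15,15,15,15,15]'

```text
t: 13.45
tcp_pos: [0.6266, -0.2521, 0.0904]
tool_rot: [0.625, 0.781, 0.0, 0.004]
force: [0.1, -0.6, -0.3]
finger_gap: 0.291
```

Run:
```python
from h import *
go(.625,-.251,.086,12.7)
print(manip.sense()["force"])
```

```text
t13.45 pos [ 0.6266 -0.2521  0.0904] jaw 12.7 q6 -0.77 shift [ 1.4 -1.3  4.4] rot [ 0.3  0.3 -0. ] gap 24.9
[ 0.11456865 -0.56627488 -0.26896184]
```

drive_tool --linear '[[1,-1,4],[0,0,1],[0,0,0],[0,0,0],[0,0,-0.5],[0,0,-0.5],[0,0,-1],[0,0,-20],[0,0,-30],[0,0,-35],[0,0,-10],[0,0,0]]' --rot '[[0.3,0.3,0],[0,0,0],[0,0,0],[0,0,0],[0,0,0],[0,0,0],[0,0,0],[0,0,0],[0,0,0],[0,0,0],[0,0,0],[0,0,0]]' --hand '[15,15,15,60,60,60,60,60,60,60,60,60]'

```text
t: 14.45
tcp_pos: [0.6251, -0.251, 0.185]
tool_rot: [0.625, 0.781, -0.001, -0.002]
force: [0.1, 0.5, 0.7]
finger_gap: 0.707
```

```bash
python3 - <<'E'
from h import *
go(.467,-.326,.2,None)
im=cams.snapshot("wrist"); save("w4",im)
im=cams.snapshot("top"); c=cam("top")
for l in ("rock_long","rock_short"):
    for x in cams.regions_of(l,"top")[:2]: print(l,x["score"],rect(c,x["pixels"],.033))
a=im[150:215,335:425]; cv2.imwrite("pics/t4.png",cv2.resize(a[:,:,::-1],None,fx=5,fy=5,interpolation=cv2.INTER_CUBIC))
E
cd pics; python3 -c "
import cv2,numpy as np
a=cv2.imread('t4.png');b=cv2.imread('w4.png');b=cv2.resize(b,(433,325));cv2.imwrite('v4.png',np.hstack([cv2.resize(a,(367,265)),b[:265]]))"
```

```text
t14.45 pos [ 0.6251 -0.251   0.185 ] jaw 12.7 q6 -0.77 shift [ -38.4 -170.8  -14.6] rot [-0.2 -0.1 -0. ] gap 60.3
```

View pics/v4.png

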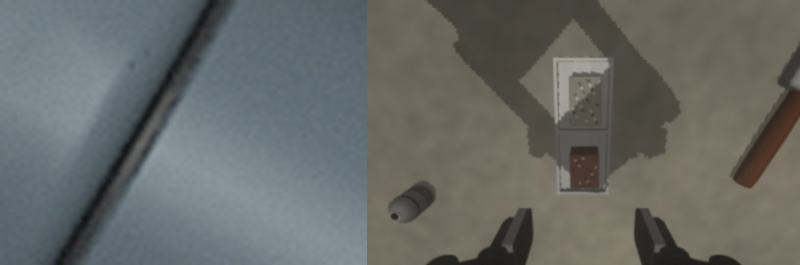

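The wrist half of the picture shows both rocks in the tray, the grey one in the upper bay and the brown one in the lower, each clear of the walls. The arm hides the top view. I'll check numerically, then go to the short objective, seen lower left.

Run:
```python
from h import *
im,c,o=look("w5",["rock_tray","rock_long","rock_short","objective_short"],.033)
if "rock_tray" in o: fit(c,"rock_tray",o["rock_tray"],(618,-222),12.7)
for l,y in (("rock_long",102.7),("rock_short",102.7)):
    if l in o: MOD[l]=MOD[l]+[0,0,.003]; fit(c,l,o[l],rect(c,o[l],.03)[:2],y)
if "objective_short" in o: fit(c,"objective_short",o["objective_short"],(467,-326))
```

```text
rock_tray spot [283. 171.] 0.81 [[ 618.1 -220.3]]
rock_tray region [243.  78. 324. 257.] 0.63 area 8379 rect@z 0.033 [ 616.7 -215.9  117.    48.2  -77.6]
rock_long spot [287. 134.] 0.81 [[ 614.8 -193.1]]
rock_long spot [280. 171.] 0.27 [[ 615.9 -220.5]]
rock_long region [265. 100. 307. 167.] 0.87 area 2629 rect@z 0.033 [ 612.9 -190.5   39.9   25.7  -76.6]
rock_short spot [282. 213.] 0.92 [[ 625.  -252.2]]
rock_short region [264. 195. 304. 248.] 0.69 area 2067 rect@z 0.033 [ 625.  -247.1   38.8   25.8  -77.2]
objective_short spot [ 74. 255.] 0.8 [[ 469.  -324.3]]
objective_short region [ 28. 244.  88. 295.] 0.88 area 1979 rect@z 0.033 [ 474.7 -318.    53.1   25.4   49.3]
rock_tray fit xy mm [ 617.7 -220.7] yaw 12.4 1-IoU 0.374
rock_long fit xy mm [ 613.  -190.8] yaw 103.6 1-IoU 0.061
rock_short fit xy mm [ 625.8 -251.1] yaw 102.8 1-IoU 0.043
rock_short fit xy mm [ 626.5 -251.2] yaw 204.9 1-IoU 0.245
objective_short fit xy mm [ 467.8 -326.4] yaw 4.0 1-IoU 0.067
```

drive_tool --linear '[[-5,-20,0],[-8,-35,0],[-8,-35,0],[-8,-35,0],[-6,-28,0],[-3,-15,0],[0,0,0],[0,0,0],[0,0,0]]' --rot '[[0,0,0],[0,0,0],[0,0,0],[0,0,0],[0,0,0],[0,0,0],[0,0,0],[0,0,0],[0,0,0]]' --hand '[60,60,60,60,60,60,60,60,60]'

```text
t: 15.85
tcp_pos: [0.4654, -0.3269, 0.1825]
tool_rot: [0.623, 0.782, -0.0, -0.001]
force: [-0.3, 0.4, -0.3]
finger_gap: 0.704
```

Run:
```python
from h import *
im,c,o=look("w6",["objective_short","objective_long"],.02)
for l in o: fit(c,l,o[l],(467,-326))
go(.467,-.326,.082)
```

```text
objective_short spot [284. 208.] 0.59 [[ 468.9 -326.6]]
objective_short region [264. 194. 304. 244.] 0.57 area 1540 rect@z 0.02 [ 467.5 -327.2   36.8   27.4  -76. ]
objective_short fit xy mm [ 467.8 -326.6] yaw 4.9 1-IoU 0.029
t16.10 pos [ 0.466  -0.3262  0.1823] jaw 13.0 q6 -1.03 shift [ -0.2   1.2 100.3] rot [-0.1 -0.1 -0. ] gap 60.1
```

View pics/w6.png

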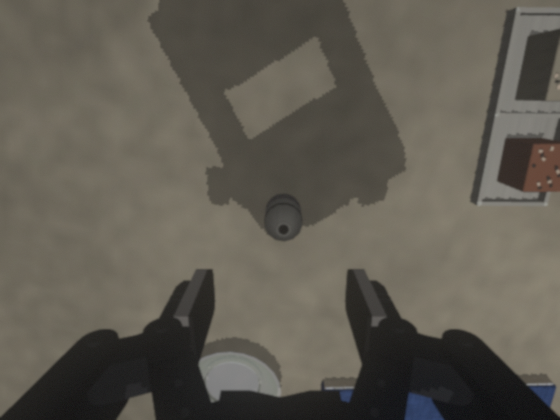

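The short objective sits at (284,217), midway between the jaws, and the rocks stay clear at upper right. Both rocks are verified inside their bays, so I'll grasp it now.

drive_tool --linear '[[0,1.5,8],[0,0,25],[0,0,30],[0,0,15],[0,0,3],[0,0,0]]' --rot '[[-0.1,-0.1,0],[0,0,0],[0,0,0],[0,0,0],[0,0,0],[0,0,0]]' --hand '[60,60,60,60,60,60]'

```text
t: 16.6
tcp_pos: [0.4722, -0.325, 0.0976]
tool_rot: [0.62, 0.784, -0.0, 0.004]
force: [-0.3, 0.3, 1.1]
finger_gap: 0.704
```

Run:
```python
from h import *
go(.4678,-.3265,.081)
```

```text
t16.60 pos [ 0.4722 -0.325   0.0976] jaw 13.3 q6 -1.03 shift [-0.3 -4.7 16.6] rot [ 0.2  0.3 -0. ] gap 60.1
```

drive_tool --linear '[[0,-4,4],[0,0,7],[0,0,4],[0,0,0],[0,0,0]]' --rot '[[0.2,0.3,0],[0,0,0],[0,0,0],[0,0,0],[0,0,0]]' --hand '[60,60,60,60,60]'

```text
t: 17.02
tcp_pos: [0.4695, -0.3266, 0.0832]
tool_rot: [0.62, 0.785, -0.0, 0.002]
force: [-0.0, -0.1, 0.8]
finger_gap: 0.702
```

Run:
```python
from h import *
go(.4678,-.3265,.081)
```

```text
t17.02 pos [ 0.4695 -0.3266  0.0832] jaw 13.4 q6 -1.04 shift [ 0.5 -1.6  2.2] rot [ 0.1  0.2 -0. ] gap 60.0
```

drive_tool --linear '[[0.5,-1.5,2],[0,0,0],[0,0,0],[0,0,0],[0,0,0],[0,0,0],[0,0,0],[0,0,0]]' --rot '[[0.1,0.2,0],[0,0,0],[0,0,0],[0,0,0],[0,0,0],[0,0,0],[0,0,0],[0,0,0]]' --hand '[60,15,15,15,15,15,15,15]'

```text
t: 17.68
tcp_pos: [0.4683, -0.3273, 0.0829]
tool_rot: [0.62, 0.784, 0.0, 0.002]
force: [1.0, 0.2, -0.4]
finger_gap: 0.29
```

drive_tool --linear '[[0,0,-8],[0,0,-20],[0,0,-30],[0,0,-30],[0,0,-10],[0,0,0]]' --rot '[[0,0,0],[0,0,0],[0,0,3],[0,0,5],[0,0,5],[0,0,0]]' --hand '[15,15,15,15,15,15]'

```text
t: 18.18
tcp_pos: [0.467, -0.3259, 0.1845]
tool_rot: [0.708, 0.706, 0.0, -0.001]
force: [-0.4, -0.5, -0.8]
finger_gap: 0.287
```

Run:
```python
from h import *
go(.63,.227,.18,0)
```

```text
t18.18 pos [ 0.467  -0.3259  0.1845] jaw -0.2 q6 -0.80 shift [553.6 160.9   5.6] rot [-0.1 -0.1 -0.2] gap 24.5
```

drive_tool --linear '[[16,5,0],[34,10,0],[34,10,0],[34,10,0],[34,10,0],[34,10,0],[34,10,0],[34,10,0],[34,10,0],[34,10,0],[34,10,0],[34,10,0],[34,10,0],[34,10,0],[34,10,0],[34,10,0],[20,5,0],[8,0,0],[0,0,0],[0,0,0]]' --rot '[[0,0,0],[0,0,0],[0,0,0],[0,0,0],[0,0,0],[0,0,0],[0,0,0],[0,0,0],[0,0,0],[0,0,0],[0,0,0],[0,0,0],[0,0,0],[0,0,0],[0,0,0],[0,0,0],[0,0,0],[0,0,0],[0,0,0],[0,0,0]]' --hand '[15,15,15,15,15,15,15,15,15,15,15,15,15,15,15,15,15,15,15,15]'

```text
t: 19.85
tcp_pos: [0.6208, 0.2534, 0.1716]
tool_rot: [0.693, 0.72, -0.006, -0.003]
force: [-1.1, -1.0, -0.9]
finger_gap: 0.288
```

Run:
```python
from h import *
im,c,o=look("w7",["objective_tray"],.01)
if o: fit(c,"objective_tray",o["objective_tray"],(630,251),-.4)
go(.63,.227,.09,0)
```

```text
objective_tray spot [294. 213.] 0.79 [[629.3 252.6]]
objective_tray region [255. 146. 332. 268.] 0.66 area 8221 rect@z 0.01 [628.4 259.5  89.1  53.   89.7]
objective_tray region [ 3. 49. 58. 98.] 0.2 area 2443 rect@z 0.01 [455.5 341.4  40.1  28.2   2.1]
objective_tray fit xy mm [628.5 252.2] yaw -0.2 1-IoU 0.185
t20.00 pos [0.6212 0.252  0.1721] jaw 2.0 q6 0.19 shift [-25.    9.   82.1] rot [-0.7  0.2  2. ] gap 24.6
```

View pics/w7.png

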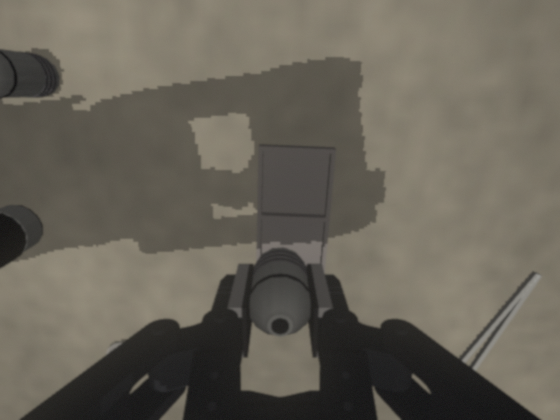

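The tray's far bay spans rows 147–213, columns 258–333. The divider is at row 214, so the tray centre is about (629, 252) mm. The objective hangs upright in the jaws. Next I'll lower it into the near bay, at y = 0.2275.

drive_tool --linear '[[-10,5,0],[-14,4,8],[0,0,20],[0,0,25],[0,0,14],[0,0,0],[0,0,0]]' --rot '[[-0.7,0.2,2],[0,0,0],[0,0,0],[0,0,0],[0,0,0],[0,0,0],[0,0,0]]' --hand '[15,15,15,15,15,15,15]'

```text
t: 20.58
tcp_pos: [0.6354, 0.2109, 0.1037]
tool_rot: [0.713, 0.701, 0.001, 0.003]
force: [0.0, -0.6, -1.1]
finger_gap: 0.28
```

Run:
```python
from h import *
go(.6295,.2275,.086,0)
```

```text
t20.58 pos [0.6354 0.2109 0.1037] jaw -1.0 q6 0.18 shift [16.5 -6.3 17.6] rot [ 0.3  0.2 -1. ] gap 23.9
```

drive_tool --linear '[[8,-3,0],[7,-2,0],[0,0,0],[0,0,0]]' --rot '[[0.3,0.2,-1],[0,0,0],[0,0,0],[0,0,0]]' --hand '[15,15,15,15]'

```text
t: 20.92
tcp_pos: [0.632, 0.2244, 0.1061]
tool_rot: [0.708, 0.706, 0.001, 0.0]
force: [-0.6, -0.2, -1.2]
finger_gap: 0.286
```

Run:
```python
from h import *
go(.6295,.2275,.086,0)
```

```text
t20.92 pos [0.632  0.2244 0.1061] jaw -0.1 q6 0.18 shift [ 3.1 -2.5 20.1] rot [ 0.2 -0.1 -0.1] gap 24.4
```

drive_tool --linear '[[3,-2.5,0],[0,0,5],[0,0,6],[0,0,5],[0,0,1],[0,0,0]]' --rot '[[0.2,0,0],[0,0,0],[0,0,0],[0,0,0],[0,0,0],[0,0,0]]' --hand '[15,15,15,15,15,15]'

```text
t: 21.42
tcp_pos: [0.6298, 0.2298, 0.0899]
tool_rot: [0.707, 0.708, 0.002, 0.0]
force: [0.1, -0.2, 0.0]
finger_gap: 0.283
```

Run:
```python
from h import *
go(.6295,.2275,.086,0); print(manip.sense()["force"])
```

```text
t21.42 pos [0.6298 0.2298 0.0899] jaw 0.1 q6 0.18 shift [-2.3 -0.3  3.9] rot [ 0.2 -0.1  0.1] gap 24.2
[ 0.0963048  -0.24152566  0.00329   ]
```

drive_tool --linear '[[-2,0,2],[0,0,1.5],[0,0,0.5],[0,0,0]]' --rot '[[0.2,0,0],[0,0,0],[0,0,0],[0,0,0]]' --hand '[15,15,15,15]'

```text
t: 21.75
tcp_pos: [0.6299, 0.2275, 0.0859]
tool_rot: [0.707, 0.707, 0.0, -0.001]
force: [1.4, 0.6, -1.4]
finger_gap: 0.284
```

Run:
```python
from h import *
go(.6295,.2275,.086,0); print(manip.sense()["force"])
```

```text
t21.75 pos [0.6299 0.2275 0.0859] jaw 0.1 q6 0.18 shift [-0.  -0.4 -0.1] rot [-0.1 -0.1  0.1] gap 24.3
[ 1.42163603  0.58168991 -1.41993759]
```

drive_tool --linear '[[0,0,0.5],[0,0,0],[0,0,0],[0,0,0],[0,0,0],[0,0,0],[0,0,-8],[0,0,-20],[0,0,-30],[0,0,-35],[0,0,-15],[0,0,0]]' --rot '[[0,0,0],[0,0,0],[0,0,0],[0,0,0],[0,0,0],[0,0,0],[0,0,0],[0,0,0],[0,0,0],[0,0,0],[0,0,0],[0,0,0]]' --hand '[15,35,50,60,60,60,60,60,60,60,60,60]'

```text
t: 22.75
tcp_pos: [0.6295, 0.2266, 0.1974]
tool_rot: [0.707, 0.707, -0.001, -0.002]
force: [0.0, 0.3, 0.1]
finger_gap: 0.704
```

Run:
```python
from h import *
im,c,o=look("w8",["objective_short","objective_tray"],.02)
MOD["objective_short"]=MOD["objective_short"]+[0,0,.003]
if "objective_short" in o: fit(c,"objective_short",o["objective_short"],(629,227))
go(.46,.345,.19,0)
```

```text
objective_short spot [45. 47.] 0.29 [[462.9 341.5]]
objective_short region [265. 187. 303. 235.] 0.95 area 1411 rect@z 0.02 [630.4 227.1  35.2  28.2 -89.9]
objective_tray spot [282. 170.] 0.71 [[630.7 253.6]]
objective_tray region [245. 105. 316. 236.] 0.66 area 7829 rect@z 0.02 [628.5 254.4  98.2  51.2  90. ]
objective_short fit xy mm [630.2 228.7] yaw -3.8 1-IoU 0.057
t23.00 pos [0.6267 0.226  0.1912] jaw 0.0 q6 0.18 shift [ 119.  -166.6    3.8] rot [-0.9  0.   0. ] gap 59.9
```

View pics/w8.png

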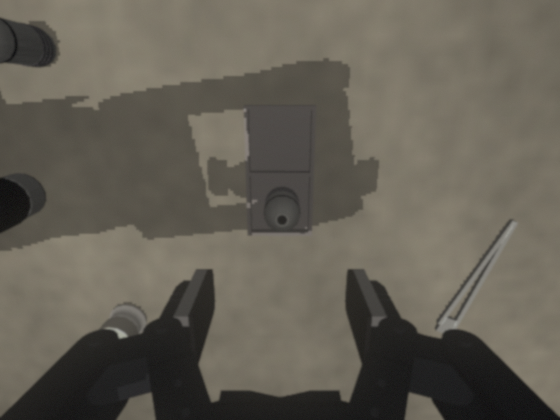

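The short objective stands upright at (282,210) in the near bay. Now the long objective.

drive_tool --linear '[[12,-16,0],[22,-31,0],[22,-31,0],[22,-31,0],[22,-31,0],[12,-16,0],[6,-8,0],[0,0,0],[0,0,0],[0,0,0]]' --rot '[[-0.9,0,0],[0,0,0],[0,0,0],[0,0,0],[0,0,0],[0,0,0],[0,0,0],[0,0,0],[0,0,0],[0,0,0]]' --hand '[60,60,60,60,60,60,60,60,60,60]'

```text
t: 23.83
tcp_pos: [0.4534, 0.3429, 0.1757]
tool_rot: [0.709, 0.705, -0.012, -0.003]
force: [0.0, -0.3, -0.2]
finger_gap: 0.702
```

Run:
```python
from h import *
im,c,o=look("w9",["objective_long","eyepiece"],.02)
for l,x in (("objective_long",(460,343)),("eyepiece",(421,235))):
    if l in o: fit(c,l,o[l],x)
go(.46,.343,.09,0)
```

```text
objective_long spot [292. 212.] 0.76 [[459.1 339.6]]
objective_long region [274. 197. 311. 254.] 0.6 area 1861 rect@z 0.02 [458.8 337.3  42.3  27.7 -90. ]
eyepiece spot [249. 332.] 0.87 [[423.3 229.5]]
objective_long fit xy mm [458.1 341.7] yaw 5.7 1-IoU 0.077
t24.08 pos [0.4539 0.3427 0.1763] jaw -0.4 q6 0.46 shift [ 1.3  7.9 86.2] rot [-1.2  0.6 -0.4] gap 59.8
```

View pics/w9.png

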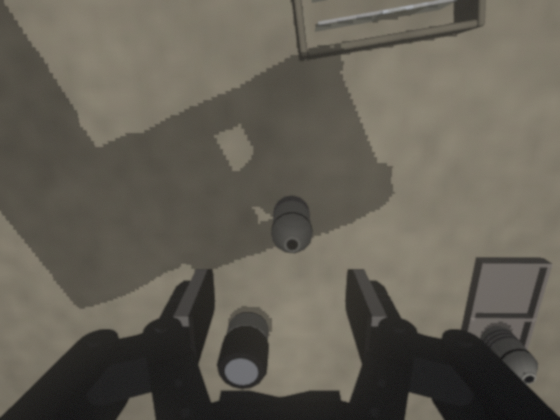

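The long objective is at (292,225), between the jaws. The eyepiece at (245,350) is well clear.

drive_tool --linear '[[1,5,6],[1,0,20],[0,0,25],[0,0,15],[0,0,5],[0,0,0]]' --rot '[[-1.2,0.6,-0.4],[0,0,0],[0,0,0],[0,0,0],[0,0,0],[0,0,0]]' --hand '[60,60,60,60,60,60]'

```text
t: 24.58
tcp_pos: [0.4659, 0.3432, 0.1055]
tool_rot: [0.709, 0.705, 0.005, 0.003]
force: [0.9, -0.1, 0.3]
finger_gap: 0.702
```

Run:
```python
from h import *
go(.4587,.3407,.084,0)
```

```text
t24.58 pos [0.4659 0.3432 0.1055] jaw -0.3 q6 0.45 shift [-2.7 -7.4 21.4] rot [ 0.7 -0.2 -0.3] gap 59.9
```

drive_tool --linear '[[-2,-6,4],[0,0,8],[0,0,6],[0,0,1],[0,0,0],[0,0,0]]' --rot '[[0.7,-0.2,-0.3],[0,0,0],[0,0,0],[0,0,0],[0,0,0],[0,0,0]]' --hand '[60,60,60,60,60,60]'

```text
t: 25.08
tcp_pos: [0.4614, 0.3412, 0.0874]
tool_rot: [0.707, 0.707, 0.002, 0.0]
force: [0.1, -0.5, 0.9]
finger_gap: 0.704
```

Run:
```python
from h import *
go(.4587,.3407,.084,0)
```

```text
t25.08 pos [0.4614 0.3412 0.0874] jaw -0.0 q6 0.44 shift [-0.6 -2.7  3.4] rot [ 0.1 -0.1 -0. ] gap 60.1
```

drive_tool --linear '[[-0.5,-2.5,3],[0,0,0],[0,0,0],[0,0,0],[0,0,0],[0,0,0],[0,0,0],[0,0,0],[0,0,0]]' --rot '[[0.1,0,0],[0,0,0],[0,0,0],[0,0,0],[0,0,0],[0,0,0],[0,0,0],[0,0,0],[0,0,0]]' --hand '[60,60,15,15,15,15,15,15,15]'

```text
t: 25.83
tcp_pos: [0.459, 0.3413, 0.0854]
tool_rot: [0.707, 0.707, 0.002, -0.0]
force: [-0.7, -0.4, -0.1]
finger_gap: 0.288
```

drive_tool --linear '[[0,0,-8],[0,0,-20],[0,0,-30],[0,0,-30],[0,0,-10],[0,0,0],[0,0,0]]' --rot '[[0,0,0],[0,0,0],[0,0,0],[0,0,0],[0,0,0],[0,0,0],[0,0,0]]' --hand '[15,15,15,15,15,15,15]'

```text
t: 26.42
tcp_pos: [0.4576, 0.3402, 0.1877]
tool_rot: [0.707, 0.707, -0.0, -0.001]
force: [0.3, 0.0, -1.0]
finger_gap: 0.291
```

Run:
```python
from h import *
go(.6295,.2775,.18,0)
```

```text
t26.42 pos [0.4576 0.3402 0.1877] jaw -0.0 q6 0.44 shift [-62.6 172.    7.3] rot [-0.1 -0.1 -0. ] gap 24.9
```

drive_tool --linear '[[-6,16,0],[-12,34,0],[-12,34,0],[-12,34,0],[-11,30,0],[-6,16,0],[-2,4,0],[0,0,0],[0,0,0],[0,0,0]]' --rot '[[0,0,0],[0,0,0],[0,0,0],[0,0,0],[0,0,0],[0,0,0],[0,0,0],[0,0,0],[0,0,0],[0,0,0]]' --hand '[15,15,15,15,15,15,15,15,15,15]'

```text
t: 27.25
tcp_pos: [0.6299, 0.2708, 0.1727]
tool_rot: [0.707, 0.707, -0.01, -0.005]
force: [-0.2, -0.1, -1.8]
finger_gap: 0.287
```

Run:
```python
from h import *
go(.6295,.277,.11,0)
```

```text
t27.25 pos [0.6299 0.2708 0.1727] jaw 0.0 q6 0.24 shift [ 6.6  1.  62.7] rot [-1.3  0.4  0.1] gap 24.5
```

drive_tool --linear '[[6,0,5],[0,0,15],[0,0,20],[0,0,10],[0,0,0],[0,0,0]]' --rot '[[-1.3,0.4,0.1],[0,0,0],[0,0,0],[0,0,0],[0,0,0],[0,0,0]]' --hand '[15,15,15,15,15,15]'

```text
t: 27.75
tcp_pos: [0.6209, 0.2814, 0.1212]
tool_rot: [0.705, 0.71, -0.003, -0.002]
force: [0.5, 0.3, -1.6]
finger_gap: 0.292
```

Run:
```python
from h import *
go(.6295,.277,.0885,0)
```

```text
t27.75 pos [0.6209 0.2814 0.1212] jaw 0.4 q6 0.25 shift [-4.4  8.8 32.6] rot [-0.4  0.   0.4] gap 24.9
```

drive_tool --linear '[[-4,7,3],[0,0,9],[0,0,9],[0,0,2],[0,0,0],[0,0,0]]' --rot '[[-0.4,0,0.4],[0,0,0],[0,0,0],[0,0,0],[0,0,0],[0,0,0]]' --hand '[15,15,15,15,15,15]'

```text
t: 28.25
tcp_pos: [0.6295, 0.2779, 0.0987]
tool_rot: [0.707, 0.707, 0.002, 0.001]
force: [-0.5, -0.0, -1.4]
finger_gap: 0.291
```

Run:
```python
from h import *
go(.6295,.277,.0885,0)
```

```text
t28.25 pos [0.6295 0.2779 0.0987] jaw 0.0 q6 0.25 shift [-0.9  0.  10.2] rot [ 0.2 -0.   0. ] gap 24.8
```

drive_tool --linear '[[-0.5,0,3],[0,0,4],[0,0,2],[0,0,0],[0,0,0]]' --rot '[[0.2,0,0],[0,0,0],[0,0,0],[0,0,0],[0,0,0]]' --hand '[15,15,15,15,15]'

```text
t: 28.67
tcp_pos: [0.63, 0.2772, 0.0894]
tool_rot: [0.707, 0.707, 0.001, 0.0]
force: [-0.9, -0.0, -1.2]
finger_gap: 0.291
```

Run:
```python
from h import *
go(.6295,.277,.0885,0); print(manip.sense()["force"])
```

```text
t28.67 pos [0.63   0.2772 0.0894] jaw -0.0 q6 0.25 shift [-0.2 -0.5  0.9] rot [ 0.1 -0.  -0. ] gap 24.9
[-0.9346126  -0.04957781 -1.24918334]
```

drive_tool --linear '[[0,0,1.2],[0,0,0.3],[0,0,0],[0,0,0],[0,0,0],[0,0,0],[0,0,0],[0,0,-8],[0,0,-20],[0,0,-30],[0,0,-35],[0,0,-10],[0,0,0],[0,0,0]]' --rot '[[0,0,0],[0,0,0],[0,0,0],[0,0,0],[0,0,0],[0,0,0],[0,0,0],[0,0,0],[0,0,0],[0,0,0],[0,0,0],[0,0,0],[0,0,0],[0,0,0]]' --hand '[15,15,35,50,60,60,60,60,60,60,60,60,65,65]'

```text
t: 29.83
tcp_pos: [0.6301, 0.2773, 0.1975]
tool_rot: [0.707, 0.707, 0.001, 0.001]
force: [0.0, 0.4, 1.0]
finger_gap: 0.756
```

Run:
```python
from h import *
im,c,o=look("w10",["objective_long"],.02)
MOD["objective_long"]=MOD["objective_long"]+[0,0,.003]
if "objective_long" in o: fit(c,"objective_long",o["objective_long"],(629,277))
go(.4225,.235,.19,0)
```

```text
objective_long region [262. 191. 297. 241.] 0.92 area 1601 rect@z 0.02 [631.  272.3  41.4  28.4  89. ]
objective_long fit xy mm [630.5 277.1] yaw -0.6 1-IoU 0.057
t29.98 pos [0.629  0.277  0.1952] jaw -0.0 q6 0.25 shift [ -42.1 -206.5    5.5] rot [-0.1  0.  -0. ] gap 64.9
```

View pics/w10.png

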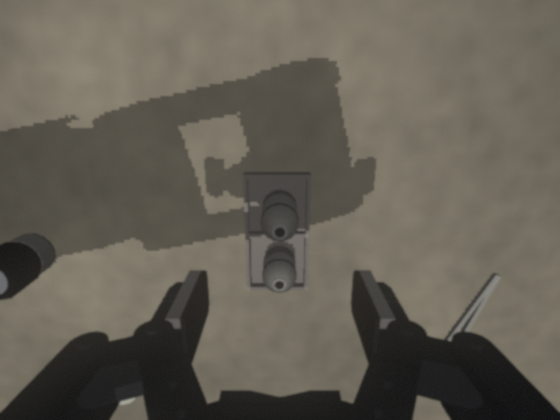

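Both objectives stand in their bays, the long one at (280,217) and the short one at (279,268). Now the eyepiece.

drive_tool --linear '[[-4,-18,0],[-8,-36,0],[-8,-36,0],[-8,-36,0],[-7,-34,0],[-4,-22,0],[-2,-10,0],[0,0,0],[0,0,0],[0,0,0]]' --rot '[[0,0,0],[0,0,0],[0,0,0],[0,0,0],[0,0,0],[0,0,0],[0,0,0],[0,0,0],[0,0,0],[0,0,0]]' --hand '[65,65,65,65,65,65,65,65,65,65]'

```text
t: 30.82
tcp_pos: [0.4213, 0.2314, 0.1809]
tool_rot: [0.708, 0.706, -0.013, -0.007]
force: [0.1, -0.9, -0.1]
finger_gap: 0.762
```

Run:
```python
from h import *
im,c,o=look("w11",["eyepiece"],.02)
if o: fit(c,"eyepiece",o["eyepiece"],(421,235))
go(.422,.2345,.105,0)
```

```text
eyepiece spot [286. 205.] 0.89 [[421.8 232.8]]
eyepiece region [258. 184. 321. 249.] 0.8 area 3190 rect@z 0.02 [422.2 229.4  51.8  41.7 -89.7]
eyepiece fit xy mm [422.2 233.7] yaw 5.0 1-IoU 0.027
t30.97 pos [0.4225 0.2316 0.1813] jaw -0.1 q6 0.27 shift [ 3.5  1.6 76.3] rot [-1.5  0.4 -0.1] gap 65.2
```

View pics/w11.png

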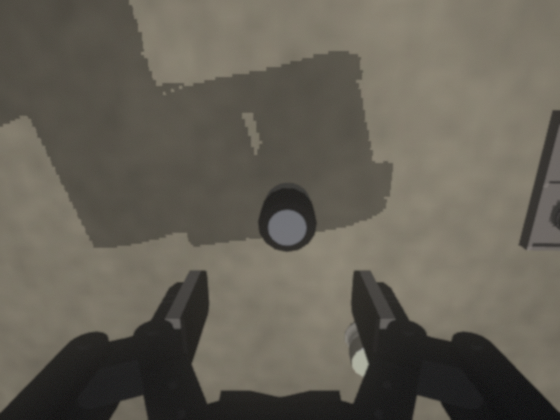

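The eyepiece is at (287,220), midway between the jaws. The white jar at (357,350) is clear of the descent.

drive_tool --linear '[[3,1,5],[0,0,18],[0,0,25],[0,0,15],[0,0,3],[0,0,0]]' --rot '[[-1.5,0.4,-0.1],[0,0,0],[0,0,0],[0,0,0],[0,0,0],[0,0,0]]' --hand '[65,65,65,65,65,65]'

```text
t: 31.47
tcp_pos: [0.4332, 0.2365, 0.1138]
tool_rot: [0.708, 0.706, 0.007, 0.004]
force: [-0.6, 0.2, 0.5]
finger_gap: 0.763
```

Run:
```python
from h import *
go(.4222,.2336,.0885,0)
```

```text
t31.47 pos [0.4332 0.2365 0.1138] jaw -0.1 q6 0.28 shift [ -3.1 -11.4  25.1] rot [ 0.9 -0.2 -0.1] gap 65.2
```

drive_tool --linear '[[-3,-8,0],[0,-2,6],[0,0,9],[0,0,5],[0,0,0],[0,0,0]]' --rot '[[0.9,-0.2,-0.1],[0,0,0],[0,0,0],[0,0,0],[0,0,0],[0,0,0]]' --hand '[65,65,65,65,65,65]'

```text
t: 31.97
tcp_pos: [0.4248, 0.2338, 0.0942]
tool_rot: [0.707, 0.707, 0.002, 0.001]
force: [0.3, 0.8, 0.5]
finger_gap: 0.759
```

Run:
```python
from h import *
go(.4222,.2336,.0885,0)
```

```text
t31.97 pos [0.4248 0.2338 0.0942] jaw -0.0 q6 0.27 shift [-0.2 -2.7  5.7] rot [ 0.2 -0.1 -0. ] gap 64.9
```

drive_tool --linear '[[0,-2.5,3],[0,0,2.5],[0,0,0],[0,0,0],[0,0,0],[0,0,0],[0,0,0],[0,0,0],[0,0,0]]' --rot '[[0.2,0,0],[0,0,0],[0,0,0],[0,0,0],[0,0,0],[0,0,0],[0,0,0],[0,0,0],[0,0,0]]' --hand '[65,65,65,28,28,28,28,28,28]'

```text
t: 32.72
tcp_pos: [0.4226, 0.2341, 0.0891]
tool_rot: [0.707, 0.707, 0.001, -0.0]
force: [0.8, 0.1, 0.3]
finger_gap: 0.428
```

drive_tool --linear '[[0,0,-8],[0,0,-20],[0,0,-30],[0,0,-30],[0,0,-5],[0,0,0],[0,0,0]]' --rot '[[0,0,0],[0,0,0],[0,0,0],[0,0,0],[0,0,0],[0,0,0],[0,0,0]]' --hand '[28,28,28,28,28,28,28]'

```text
t: 33.3
tcp_pos: [0.4215, 0.2335, 0.1864]
tool_rot: [0.707, 0.707, -0.0, -0.001]
force: [0.1, 0.2, -0.9]
finger_gap: 0.425
```

Run:
```python
from h import *
go(.644,-.0115,.19,0)
```

```text
t33.30 pos [0.4215 0.2335 0.1864] jaw 0.0 q6 0.27 shift [-245.   222.4   -4.3] rot [-0.1 -0.1  0. ] gap 36.3
```

drive_tool --linear '[[-12,11,0],[-24,22,0],[-26,24,0],[-26,24,0],[-26,24,0],[-26,24,0],[-26,24,0],[-26,24,0],[-22,19,0],[-16,14,0],[-10,9,0],[-5,4,0],[0,0,0],[0,0,0],[0,0,0]]' --rot '[[0,0,0],[0,0,0],[0,0,0],[0,0,0],[0,0,0],[0,0,0],[0,0,0],[0,0,0],[0,0,0],[0,0,0],[0,0,0],[0,0,0],[0,0,0],[0,0,0],[0,0,0]]' --hand '[28,28,28,28,28,28,28,28,28,28,28,28,28,28,28]'

```text
t: 34.55
tcp_pos: [0.641, -0.0232, 0.1559]
tool_rot: [0.706, 0.708, -0.015, -0.018]
force: [0.4, -0.5, -1.5]
finger_gap: 0.43
```

Run:
```python
from h import *
im,c,o=look("w12",["eyepiece_dish"],.01)
if o: fit(c,"eyepiece_dish",o["eyepiece_dish"],(644,-11.5))
go(.644,-.0115,.115,0)
```

```text
eyepiece_dish spot [295. 202.] 0.97 [[644.5  -9.3]]
eyepiece_dish region [242. 153. 344. 253.] 0.76 area 7367 rect@z 0.01 [643.9  -7.   66.8  62.6 -10.1]
eyepiece_dish fit xy mm [643.3 -10.5] yaw -0.2 1-IoU 0.098
t34.70 pos [ 0.6412 -0.0228  0.1568] jaw 0.2 q6 -0.21 shift [11.1  4.7 41.7] rot [-2.6 -0.2  0.2] gap 36.7
```

View pics/w12.png

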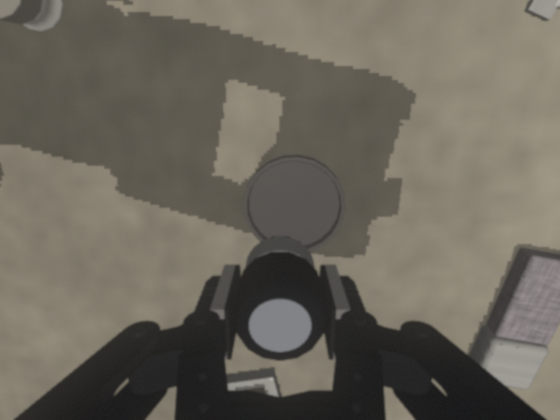

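The dish's rim circle is centred at (295,202), about (644,-10.5) mm, and the eyepiece is held upright. I'll level the tool, shift over the dish and lower.

drive_tool --linear '[[6,2,0],[5,1,6],[0,0,10],[0,0,10],[0,0,4],[0,0,0],[0,0,0]]' --rot '[[-2.4,-0.2,0.2],[0,0,0],[0,0,0],[0,0,0],[0,0,0],[0,0,0],[0,0,0]]' --hand '[28,28,28,28,28,28,28]'

```text
t: 35.28
tcp_pos: [0.6428, -0.0079, 0.1242]
tool_rot: [0.705, 0.709, -0.002, -0.002]
force: [-0.1, -0.4, -1.3]
finger_gap: 0.425
```

Run:
```python
from h import *
go(.644,-.0105,.092,0)
```

```text
t35.28 pos [ 0.6428 -0.0079  0.1242] jaw 0.3 q6 -0.19 shift [-2.6  1.3 32.2] rot [-0.3 -0.   0.3] gap 36.3
```

drive_tool --linear '[[-2,1,3],[0,0,8],[0,0,9],[0,0,3],[0,0,0],[0,0,0]]' --rot '[[-0.3,0,0.3],[0,0,0],[0,0,0],[0,0,0],[0,0,0],[0,0,0]]' --hand '[28,28,28,28,28,28]'

```text
t: 35.78
tcp_pos: [0.6443, -0.0112, 0.0983]
tool_rot: [0.708, 0.706, 0.0, 0.0]
force: [0.5, 1.2, -0.5]
finger_gap: 0.431
```

Run:
```python
from h import *
go(.644,-.0105,.092,0)
```

```text
t35.78 pos [ 0.6443 -0.0112  0.0983] jaw -0.1 q6 -0.19 shift [ 0.7 -0.3  6.3] rot [ 0.  -0.  -0.1] gap 36.8
```

drive_tool --linear '[[0.5,0,3],[0,0,2],[0,0,0.8],[0,0,0],[0,0,0]]' --rot '[[0,0,0],[0,0,0],[0,0,0],[0,0,0],[0,0,0]]' --hand '[28,28,28,28,28]'

```text
t: 36.2
tcp_pos: [0.6447, -0.0107, 0.0923]
tool_rot: [0.708, 0.706, 0.001, 0.001]
force: [-0.4, 0.3, -1.8]
finger_gap: 0.426
```

Run:
```python
from h import *
go(.644,-.0105,.092,0); print(manip.sense()["force"])
```

```text
t36.20 pos [ 0.6447 -0.0107  0.0923] jaw -0.1 q6 -0.19 shift [ 0.2 -0.7  0.3] rot [ 0.1  0.  -0.1] gap 36.4
[-0.40825787  0.28470092 -1.8155627 ]
```

drive_tool --linear '[[0,0,0.8],[0,0,0],[0,0,0],[0,0,0],[0,0,0],[0,0,0],[0,0,0],[0,0,-8],[0,0,-20],[0,0,-30],[0,0,-35],[0,0,-30],[0,0,-10],[0,0,0],[0,0,0]]' --rot '[[0,0,0],[0,0,0],[0,0,0],[0,0,0],[0,0,0],[0,0,0],[0,0,0],[0,0,0],[0,0,0],[0,0,0],[0,0,0],[0,0,0],[0,0,0],[0,0,0],[0,0,0]]' --hand '[28,45,55,65,65,65,65,65,65,65,65,65,65,65,65]'

```text
t: 37.45
tcp_pos: [0.6442, -0.0106, 0.2326]
tool_rot: [0.708, 0.706, 0.0, 0.0]
force: [0.3, 0.0, -0.6]
finger_gap: 0.763
```

Run:
```python
from h import *
im,c,o=look("w13",["eyepiece","eyepiece_dish"],.02)
MOD["eyepiece"]=MOD["eyepiece"]+[0,0,.003]
if "eyepiece" in o: fit(c,"eyepiece",o["eyepiece"],(644,-10))
go(.40,.1,.3,0)
```

```text
eyepiece spot [282. 196.] 0.83 [[646.6 -16.1]]
eyepiece region [257. 174. 306. 229.] 0.57 area 2045 rect@z 0.02 [645.6 -15.3  48.6  40.7  89.8]
eyepiece region [240. 152. 315. 226.] 0.29 area 2386 rect@z 0.02 [643.6  -3.5  64.1  59.4   5.6]
eyepiece_dish spot [277. 190.] 0.96 [[642.7 -10.2]]
eyepiece_dish region [240. 152. 315. 225.] 0.58 area 2282 rect@z 0.02 [643.3  -3.8  63.6  59.7   4.4]
eyepiece fit xy mm [645.2 -11. ] yaw 5.6 1-IoU 0.061
t37.70 pos [ 0.6431 -0.0105  0.2299] jaw -0.1 q6 -0.19 shift [ 110.  -243.7  -69. ] rot [-0.2 -0.1 -0.1] gap 65.3
```

View pics/w13.png

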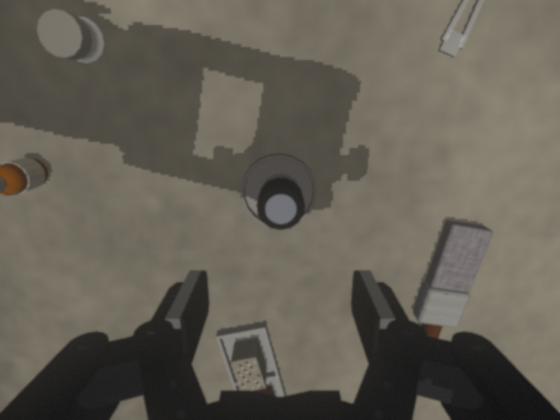

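The eyepiece stands in the dish, with its head at (281,203) inside the rim circle. I'll retreat for a last top-camera check.

drive_tool --linear '[[6,-12,-5],[12,-25,-8],[14,-30,-8],[14,-30,-8],[14,-30,-8],[14,-30,-8],[14,-30,-8],[12,-25,-8],[6,-12,-4],[0,0,0],[0,0,0],[0,0,0]]' --rot '[[0,0,0],[0,0,0],[0,0,0],[0,0,0],[0,0,0],[0,0,0],[0,0,0],[0,0,0],[0,0,0],[0,0,0],[0,0,0],[0,0,0]]' --hand '[65,65,65,65,65,65,65,65,65,65,65,65]'

```text
t: 38.7
tcp_pos: [0.4078, 0.0984, 0.2848]
tool_rot: [0.709, 0.705, -0.009, -0.011]
force: [1.0, 0.4, 0.8]
finger_gap: 0.761
```

Run:
```python
from h import *
im=cams.snapshot("top"); c=cam("top")
T=dict(rock_long=(613,-191,103),rock_short=(625.5,-251,103),objective_long=(630,277,0),objective_short=(630,228,0),eyepiece=(645,-11,0))
for l,x in T.items():
    MOD[l]=MOD[l]+[0,0,.003]
    g=cams.regions_of(l,"top"); print(l,[(np.round(k["rect"]),round(k["score"],2)) for k in g[:2]])
    if g: fit(c,l,g[0]["pixels"],x[:2],x[2])
cv2.imwrite("pics/t9.png",cv2.resize(im[130:230,120:430,::-1],None,fx=2.5,fy=2.5,interpolation=cv2.INTER_CUBIC))
```

```text
rock_long [(array([356., 175., 379., 192.]), 0.73)]
rock_long fit xy mm [ 612.7 -192.4] yaw 106.9 1-IoU 0.155
rock_short [(array([268., 158., 299., 185.]), 0.65), (array([382., 171., 402., 188.]), 0.62)]
rock_short fit xy mm [ 625.5 -251. ] yaw 103.0 1-IoU 1.0
rock_short fit xy mm [ 625.5 -251. ] yaw 193.0 1-IoU 1.0
objective_long [(array([138., 169., 158., 187.]), 0.69)]
objective_long fit xy mm [631.3 276.2] yaw 3.6 1-IoU 0.071
objective_short [(array([162., 172., 180., 190.]), 0.7)]
objective_short fit xy mm [630.7 227.7] yaw 8.3 1-IoU 0.104
eyepiece [(array([269., 159., 292., 181.]), 0.61)]
eyepiece fit xy mm [646.5 -12.2] yaw 2.5 1-IoU 0.04
```

View pics/t9.png

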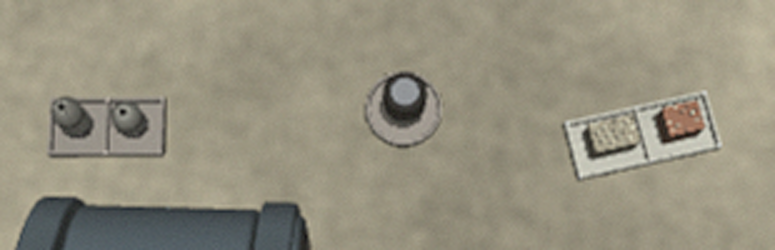

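The final top view shows both objectives upright in their bays at crop (72,117) and (130,120), the eyepiece in the dish at (403,100) and both rocks in the steel tray. Handing in.

```bash
python3 -c "
from h import *
order.sign_off(); print(manip.sense()['t'])"
```

```text
the job is handed in; nothing more can be done
the job is handed in; nothing more can be done
```

All five items are put away and the job is handed in, about 39 s into the 134 s allowed. Both rocks went into the steel tray first. After that I stood the two objectives in the grey tray and the eyepiece in the dish, each lowered to within about 1 mm of the floor before release.

**Last checks:** in the final top view everything is upright in its own bay with the arm clear. The fitted positions from the wrist and top cameras agree to about 2 mm, and each thing measured sits within 5 mm of its bay centre, well inside tolerance.

**Checks that disagreed:**
- **Short rock:** in the final top picture the network picked the dish area as its best match for the short rock, so that fit failed. Its earlier wrist-camera fit and the picture itself show it correctly in its bay.
- **Eyepiece:** one wrist reading put it 6 mm further off than the fitted model did, still within the 16 mm limit.
- **Long rock:** my first grasp was about 9 mm too high, so I let go and gripped it again lower before lifting.

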